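# Hook a dropped jar band out from behind the machine guard

## Task

An orange metal jar band has dropped behind the fixed wire guard of the jar closer, where hands do not fit. Take the red-handled hooked rod from its wooden rack, reach it in under the guard and, with the hook alone, draw the band out until it is pressed home against the rubber-faced stop for a moment: firmly, but not so hard that the thin band dents. Leave the band lying there, put the rod back in its rack hanging hook down, and leave the jars and other things where they stand.

Things in the scene. Friction and masses are not known exactly. Their poses are not given: they have to be found in the camera images.
- guard: Fixed wire guard on a grey jar-closing machine. Origin: middle of its open front at table level; +x runs inwards under the guard, z up, y across. Opening 188 mm wide between yellow posts. Bar roof over x = 0 to 170 mm, bars at the sides, the machine (216 mm wide, 195 mm tall) behind. The floor is the table (pale sheet, flush). Two rails, 8 mm high, run out in front at y = +-80 mm to x = -135 mm
- guard_top (a point): Middle of the yellow bar across the top of the guard's opening, 100 mm above the table. The underside of this bar and of the steel roof bars behind it (6 mm thick, 33 mm apart) is 96 mm above the table
- stop_mid (a point): Point on the table, 85 mm in front of the guard's opening. Near it a blue stop bar (174 mm across, 14 mm tall, 12 mm thick) with a black rubber face (120 mm across, 13 mm tall) towards the guard is clamped across the rails. The clamp's setting differs each time and is not measured: the rubber's face lies within 10 mm of this point, nearer the guard or farther
- stop_rubber (a point): Same point as stop_mid; how the rubber behaves: it gives away from the guard by about 4 N per mm and bottoms out after 6 mm. The band is home when the hook presses it into the rubber with 4 to 14 N for at least half a second (9 N is a good aim). Stop and rubber count as part of the guard
- band: Orange-enamelled tin ring (screw band of a canning jar), 70 mm outside and 62 mm inside diameter, 18 mm tall, about 30 g, lying flat on the table under the guard's roof. Origin: centre of its underside. It is thin and dents if the rod bears on it with more than 20 N
- rod: Hooked rod: steel bar 8 mm thick along its x from -110 to +190 mm, bent straight down at the +x end; red handle 110 mm long, 18 mm wide (y), 24 mm tall (z) around the origin. Origin: centre of the handle, on the bar's centre line; z up when the hook hangs down. 180 g, centre of mass within 30 mm of the origin. It starts in the rack
- rod_tip (a point): Lowest point of the rod's hook, at (190, 0, -34) mm in the rod's frame
- rack: Fixed wooden rack, base 220 x 70 mm. Origin: middle of its base at table level. Two posts 12 mm thick at x = +-80 mm, with V forks open upwards (13 mm wide at the bottom, 35 mm at the top, 96 mm above the table), carry the rod's bar before and behind its handle, hook towards +x; the bar's centre line is then 70 mm above the table along the rack's x axis, handle over the origin
- jar_salsa: low red-filled jar with steel lid, 64 mm diameter, 75 mm tall; stands on one side of the draw lane, just in front of the guard, about 130 mm from the lane's middle. Origin: centre of its underside
- jar_pickle: low green-filled jar, same size as jar_salsa, on the other side of the lane (the two may be swapped). Origin: centre of its underside
- jar_honey: amber-filled jar, 72 mm diameter, 100 mm tall, on the far side of the table. Origin: centre of its underside
- jar_quart: tall dark-red jar, 90 mm diameter, 165 mm tall, on the far side of the table. Origin: centre of its underside
- lid_stack: stack of flat white jar lids in one piece, 68 mm diameter, 14 mm high, at the near right of the lane. Origin: centre of its underside
- spoon: wooden spoon lying on the table at the near left. Origin on its underside
Things that resemble listed ones, but are neither listed nor needed, are in the scene too. Leave any purple look-alike of the rack alone.

How it is judged:
By the outcome, as a careful person would: the job done as asked, in the order asked, and still so for the second after the job is handed in, with the robot touching nothing.
It also fails if it takes over 72 s, if anything falls off the work surface, if the arm or the gripper's body presses on something with over 40 N, if the wrist force passes 120 N, or if a joint passes its speed limit or range.

## Robot

A 6-joint arm with a two-finger parallel gripper is mounted at the origin on the work surface. World frame = base frame: x ahead of the robot, y to its left, z up, the work surface at z = 0. Lengths are in m, angles in rad, forces in N, time in s.
With the tool pointing down it reaches from about 0.225 to 0.875 m from the base axis. Payload 3.4 kg.
Tool frame: the origin (TCP) lies between the finger pads; the fingertips stand 25 mm ahead of it and the grasp point (between the pads) lies 6 mm ahead of it (manip.tips_ahead is the distance from the TCP to the fingertips, in m); z points along the fingers, x is the direction in which the jaws open and shut, and the axes are right-handed (so a half turn about z gives the same grasp; the last joint's range is limited). The gripper opens to 85 mm and grips with 20 to 120 N. Pads are 22 mm wide; open, the fingers measure 114 mm over their backs; the gripper's body (76 mm by 85 mm) begins 54 mm behind the grasp point. The pads swing forward as they close: fully open they stand 13 mm farther back than shut.
Start: joints at [1.227, 0.276, 1.505, -0, 1.361, -0.121], TCP at [0.127, 0.561, 0.256] pointing down, gripper open.
Joint ranges: [-2.89, 2.89], [-0.75, 2.08], [0.22, 2.7], [-1.18, 4.32], [0.11, 2.71], [-2.7, 2.7]. Speed limits (rad/s): [2.57, 2.57, 3.14, 3.14, 3.14, 3.14].

## Interface

Orientations are given as a unit quaternion [w, x, y, z].
In Python, from rig import manip gives the robot as it stands. The module is installed in compiled form; this text tells all that it offers.
- The arm moves only by the tool send_rows, never from a script. Its argument "plan" is a list of rows, each an object with "linear": the shift along the tool's x, y, z in m, a list of three; "delta_rot": the turn, a rotation vector about the tool's x, y, z in degrees, a list of three; "fingers": the finger opening in m, from 0 to 0.0854. A call has 1 to 12 rows; each row shifts and turns the pose as measured when the row begins, along the tool's axes as they then stand; what a row does not reach is not made up. A row lasts 1/12 s, in which the tool goes at most 41.7 mm and 7.16 degrees, less where a joint would pass 70% of its speed; a pose out of reach is approached as far as the arm can. A call with a gripper value outside its range is refused whole. The fingers move at their own pace and stop on an object; "force" is the grip in N (left out, the last holds). Time passes only in rows, so rows that do not move let the fingers close. It gives the time, the measured TCP pose, the force and the opening at its end, in the units of the state.
- manip.get_state(): the state, without advancing time (a new reading comes with each control period).
- manip.get_image(name): name is "side" or "top"; returns the picture (400x640x3 uint8, red, green, blue); there is no depth.
- manip.camera_info(name): a dict with "K" (3x3 intrinsics, pixels), "rvec" (rotation vector, rad) and "tvec" (3), from world to camera coordinates, as OpenCV has them. Camera axes: x right, y down, z forward; pixel columns grow to the right and rows downward; lengths in m; the calibration is good to about 2 mm. A picture is of the moment at which its call begins. camera_info takes no time and is no camera call.
- manip.sign_off(): hands the job in, once; it reports no verdict.
Trained networks look in the newest picture that a camera, given by its name, has taken for a name from the list of things; names that differ only in an ending like _2 or _b are one class to them, and where a whole thing is asked for, a point or a joint stands for the part that bears it (a point fixed in the world has none). Each returns a list of dicts, best first, with "p" (0 to 1); they miss things now and then, are a little off and sometimes report something else, mostly with a low value. They report only what shows in the picture. A call takes as long as a camera call. They do not tell look-alikes from the thing itself.
- manip.find_in(thing, camera): "extent" ([left, top, right, bottom] in pixels, round what is visible of it).
- manip.masks_of(thing, camera): "pixels" (400x640 bool, what is visible of it) and "extent" ([left, top, right, bottom] in pixels, round what is visible of it).
The state is a dict: "clock": time; "qpos": joint angles; "qd": joint speeds; "effort": joint torques, N m; "position": TCP position; "ee_rot": TCP orientation; "contact_force": force on the tool from outside, world axes, zero at the start; "moment": the same for the moment, N m; "width": finger opening in m.
Only numpy, scipy, OpenCV 4.12 (cv2) and the standard library are available. Lean on these libraries where they do the work, as an engineer would, in place of code of your own. Each camera call takes 0.05 s, during which the arm holds its last target. There are 200 camera calls.

## Working session

There is one attempt and no reset: what is moved stays moved. The work goes in short steps, Python scripts to look and compute and a tool call to move; the robot and the scene stay as the last step left them, time stands still between calls to the robot, and variables do not carry over. Pictures are saved under pics/ and viewed, about 8 in all and at most 12, crops included, and the job is handed in when it is done.

Besides the shell and the picture viewer there is one more tool, called after "Emit:" as a command line: name --argument value ..., lists and objects as JSON in quotes. send_rows: Moves the arm, as the interface text tells. Its arguments: {"type":"object","properties":{"plan":{"type":"array","items":{"type":"object","properties":{"linear":{"type":"array","items":{"type":"number"}},"delta_rot":{"type":"array","items":{"type":"number"}},"fingers":{"type":"number"}}}},"force":{"type":"number"}},"required":["plan"]}

```bash
mkdir -p pics; cat > h.py <<'E'
import numpy as np, cv2
from rig import manip
def cam(n):
    c=manip.camera_info(n);K=np.array(c["K"],float);R=cv2.Rodrigues(np.array(c["rvec"],float))[0];t=np.array(c["tvec"],float).ravel();return K,R,t
def ray(n,uv,z):
    K,R,t=cam(n);d=R.T@np.linalg.inv(K)@np.array([uv[0],uv[1],1.]);o=-R.T@t;return o+d*(z-o[2])/d[2]
def proj(n,P):
    K,R,t=cam(n);p=(R@np.atleast_2d(P).T).T+t;q=(K@p.T).T;return q[:,:2]/q[:,2:]
def save(n,f,box=None,s=1):
    im=manip.get_image(n)[:,:,::-1]
    if box: im=im[box[1]:box[3],box[0]:box[2]]
    cv2.imwrite("pics/"+f,cv2.resize(im,None,fx=s,fy=s,interpolation=cv2.INTER_CUBIC))
E
python3 - <<'E'
from h import *
save("top","t1.png");save("side","s1.png")
for n in("top","side"):
    K,R,t=cam(n);print(n,-R.T@t,K[0,0])
    for th in["guard","guard_top","stop_mid","band","rod","rod_tip","rack","jar_salsa","jar_pickle","lid_stack"]:
        print(th,[(np.round(d["extent"]).tolist(),round(d["p"],2)) for d in manip.find_in(th,n)[:3]])
s=manip.get_state();print(s)
E
```

```text
top [ 0.26690933 -0.03124179  1.18242093] 433.32044572014104
guard [([121.0, 113.0, 315.0, 210.0], 0.9)]
guard_top [([128.0, 112.0, 317.0, 207.0], 0.67)]
stop_mid [([125.0, 119.0, 316.0, 207.0], 0.91), ([322.0, 80.0, 350.0, 122.0], 0.38)]
band []
rod [([437.0, 139.0, 455.0, 246.0], 0.57)]
rod_tip [([437.0, 136.0, 457.0, 253.0], 0.72)]
rack [([381.0, 67.0, 421.0, 120.0], 0.75), ([426.0, 167.0, 469.0, 248.0], 0.71), ([413.0, 268.0, 448.0, 352.0], 0.6)]
jar_salsa [([268.0, 99.0, 293.0, 129.0], 0.61), ([269.0, 201.0, 295.0, 222.0], 0.56)]
jar_pickle [([273.0, 197.0, 297.0, 222.0], 0.87)]
lid_stack [([336.0, 218.0, 364.0, 240.0], 0.77)]
side [ 0.36239413 -0.76433728  0.91785648] 367.0473202578679
guard [([306.0, 99.0, 377.0, 218.0], 0.56)]
guard_top [([306.0, 96.0, 376.0, 219.0], 0.89)]
stop_mid [([304.0, 96.0, 379.0, 223.0], 0.77)]
band [([307.0, 98.0, 374.0, 220.0], 0.72), ([323.0, 172.0, 343.0, 184.0], 0.4)]
rod [([290.0, 298.0, 404.0, 319.0], 0.94)]
rod_tip [([284.0, 298.0, 402.0, 319.0], 0.73)]
rack [([182.0, 286.0, 268.0, 332.0], 0.57), ([289.0, 292.0, 375.0, 342.0], 0.55)]
jar_sals
[... 203 characters left out ...]
.0], 0.6)]
{'clock': 1.1, 'qpos': array([ 1.22699469e+00,  2.75894516e-01,  1.50488270e+00, -8.31016700e-06,
        1.36071298e+00, -1.21004134e-01]), 'qd': array([-2.30645940e-04,  9.02254831e-05,  4.91767058e-04, -1.45977808e-03,
        7.68034573e-05,  2.95613510e-05]), 'effort': array([ 4.94101405e-04, -4.16662717e+01, -2.46104050e+01, -1.17970048e-04,
        2.99539015e-04,  2.38094984e-06]), 'position': array([0.12707299, 0.56081725, 0.25633805]), 'ee_rot': array([-2.34491404e-05,  7.81331282e-01,  6.24116515e-01,  4.57276862e-05]), 'contact_force': array([-0.58417983,  0.34228721, -0.00813668]), 'moment': array([-0.02812747,  0.00504724, -0.04704689]), 'width': 0.08541280540699889}
```

View pics/t1.png

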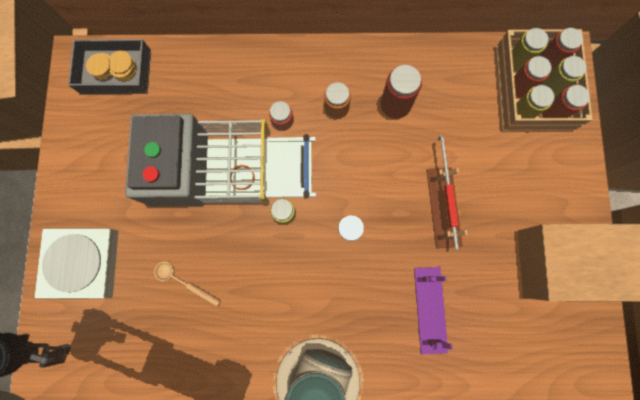

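View pics/s1.png

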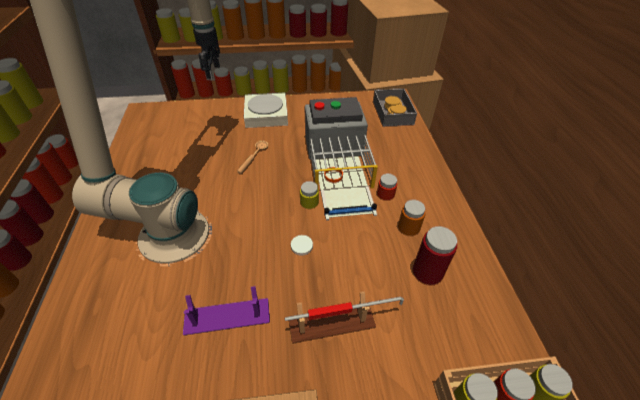

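The side and top views agree. The guard is at top px (195–265,120–205) with its opening facing right, towards -y. The orange ring is under the roof at about (243,177) and the blue stop at (306,165). The rod lies in the brown rack at (450,195), hook up at (442,138).

Things that could be mistaken:
- **Band:** the jar lids in the tray (98–122,65), the orange-lidded honey jar (337,95), and the ring at (243,177). I choose the ring, which is under the guard.
- **Rack:** the purple one at (431,310), and the brown one at (450,205). I choose the brown one, which carries the rod.

Next I'll make close crops and measure.

```bash
cat > meas.py <<'E'
from h import *
T=manip.get_image("top");S=manip.get_image("side")
def crop(im,b,s): return cv2.resize(im[b[1]:b[3],b[0]:b[2],::-1],None,fx=s,fy=s,interpolation=cv2.INTER_CUBIC)
a=crop(T,(190,108,325,213),4);b=crop(T,(425,130,475,255),4)
c=np.zeros((500,745,3),np.uint8);c[:a.shape[0],:540]=a;c[:,545:]=b;cv2.imwrite("pics/c1.png",c)
a=crop(S,(295,125,395,225),4);b=crop(S,(280,285,410,345),3)
c=np.zeros((400,800,3),np.uint8);c[:,:400]=a;c[:180,405:795]=b;cv2.imwrite("pics/c2.png",c)
def col(im,lo,hi,box):
    m=cv2.inRange(cv2.cvtColor(im,cv2.COLOR_RGB2HSV),lo,hi);k=np.zeros_like(m);k[box[1]:box[3],box[0]:box[2]]=1;return m*k
def rect(m): 
    ys,xs=np.nonzero(m);return len(xs),cv2.minAreaRect(np.c_[xs,ys].astype(np.float32))
print("red top",rect(col(T,(0,190,120),(6,255,255),(430,170,470,240))))
print("blue top",rect(col(T,(100,120,40),(120,255,255),(295,125,325,205))))
print("yel top",rect(col(T,(18,150,120),(32,255,255),(250,110,275,210))))
print("band top",rect(col(T,(3,150,120),(16,255,255),(225,160,262,195))))
print("red side",rect(col(S,(0,190,120),(6,255,255),(290,295,370,325))))
print("band side",rect(col(S,(0,150,120),(16,255,255),(318,162,350,190))))
E
python3 meas.py
```

```text
red top (237, ((451.239990234375, 205.17999267578125), (40.587928771972656, 6.9296464920043945), 81.8698959350586))
blue top (0, ((0.0, 0.0), (0.0, 0.0), 0.0))
yel top (120, ((262.04034423828125, 158.48773193359375), (3.971921443939209, 79.05189514160156), 1.527525544166565))
band top (0, ((0.0, 0.0), (0.0, 0.0), 0.0))
red side (310, ((329.66741943359375, 308.97113037109375), (7.238034725189209, 43.734039306640625), 80.21759033203125))
band side (64, ((329.03179931640625, 176.51295471191406), (15.231237411499023, 28.182641983032227), 67.16634368896484))
```

View pics/c1.png

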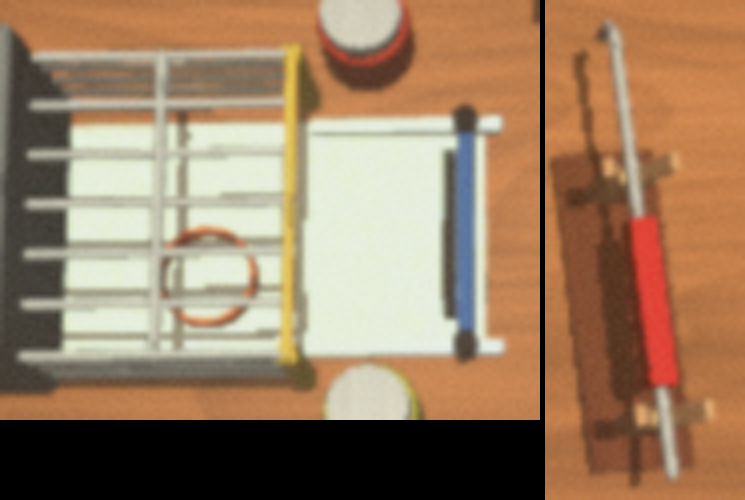

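View pics/c2.png

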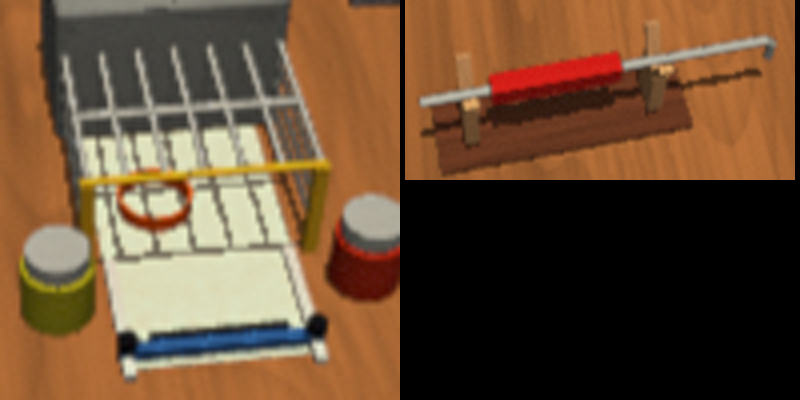

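Top crop: the yellow bar runs (292,47)–(289,360), the ring is at about (209,277), and the rubber face is at u≈445. Rod: hook (612,28), tail (672,475), handle centre about (655,300). The rod is seated in the forks of the brown rack.

```bash
cat > m2.py <<'E'
from h import *
g=lambda u,v:((u+.5)/4-.5+190,(v+.5)/4-.5+108)
r=lambda u,v:((u-545+.5)/4-.5+425,(v+.5)/4-.5+130)
s=lambda u,v:((u+.5)/4-.5+295,(v+.5)/4-.5+125)
sr=lambda u,v:((u-405+.5)/3-.5+280,(v+.5)/3-.5+285)
def P(name,c,uv,z): print(name,np.round(ray(c,uv,z)[:2]*1000,1))
P("yel L","top",g(293,47),.104);P("yel R","top",g(290,360),.104)
P("railend L","top",g(502,124),.008);P("railend R","top",g(505,346),.008)
P("rail0 L","top",g(312,126),.008);P("rail0 R","top",g(312,352),.008)
P("rub L","top",g(446,151),.013);P("rub R","top",g(444,318),.013)
P("band","top",g(209,277),.016)
P("band side","side",s(155,198),.010)
P("rail side L","side",s(319,350),.008);P("rail side R","side",s(130,369),.008)
P("yel side L","side",s(328,163),.104);P("yel side R","side",s(82,182),.104)
P("rubL side","side",s(287,324),.013);P("rubR side","side",s(152,333),.013)
P("hook","top",r(613,30),.074);P("tail","top",r(672,476),.074)
P("handle","top",r(655,301),.082)
P("hook s","side",sr(768,40),.074);P("tail s","side",sr(423,102),.070)
P("handle s top edge","side",sr(555,70),.082)
P("salsa","top",g(361,15),.075);P("pickle","top",g(370,402),.075)
s=manip.get_state();print(s["qpos"])
E
python3 m2.py
```

```text
yel L [668.6 140.9]
yel R [460.3 137.6]
railend L [646.4   6.9]
railend R [486.9   4.3]
rail0 L [645.6 141.3]
rail0 R [483.1 137.6]
rub L [625.3  46. ]
rub R [505.7  46.3]
band [534.5 209. ]
band side [537.2 215.8]
rail side L [646.6  18.6]
rail side R [487.7  15. ]
yel side L [670.1 142. ]
yel side R [461.7 140.1]
rubL side [624.7  45.9]
rubR side [510.4  48.1]
hook [ 627.7 -331.4]
tail [ 333.2 -354. ]
handle [ 444.1 -347.1]
hook s [ 628.9 -332.2]
tail s [ 335.6 -352.8]
handle s top edge [ 445.  -343.1]
salsa [701.9 100.1]
pickle [437.7  89.6]
[ 1.22701667e+00  2.75916220e-01  1.50488281e+00  1.39478271e-05
  1.36069565e+00 -1.21008963e-01]
```

Measurements:
- **Lane:** middle at x≈0.565, inward direction about +y, yaw about 91°.
- **Opening:** y≈0.139.
- **Rubber face:** y≈0.046.
- **Band:** about (0.535, 0.211).
- **Rod:** handle at about (0.445,-0.345), yaw 4.2°.

I'll make a small row planner for the moves.

```bash
cat > p.py <<'E'
from h import *
import sys,json
def st():
    s=manip.get_state();w,x,y,z=s["ee_rot"];
    a=np.degrees(np.arctan2(2*(x*y+w*z),1-2*(y*y+z*z)));tilt=np.degrees(np.arccos(-(1-2*(x*x+y*y))))
    return s,np.array(s["position"])*1000,a,tilt
def plan(goals,step=36,rstep=6.8):
    s,p,a,t=st();rows=[]
    for x,y,z,b in goals:
        g=np.array([x,y,z]);n=max(1,int(np.ceil(max(np.linalg.norm(g-p)/step,abs(b-a)/rstep))))
        d=(g-p)/n;da=(b-a)/n
        for i in range(n):
            ca,sa=np.cos(np.radians(a)),np.sin(np.radians(a))
            rows.append([round(ca*d[0]+sa*d[1]),round(sa*d[0]-ca*d[1]),round(-d[2]),round(-da,1)]);a+=da
        p=g
    print(np.round(s["position"]*1000,1),round(st()[2],1),round(t,2),s["clock"],s["width"],np.round(s["contact_force"],2));print(len(rows),"mm,deg:",rows)
if __name__=="__main__": plan(json.loads(sys.argv[1]),*map(float,sys.argv[2:]))
E
python3 p.py "[[400,230,250,14],[445,-345,180,-85.8]]"
```

```text
[127.1 560.8 256.3] 77.2 0.01 1.2 0.08542976731604397 [-0.16 -0.84 -0.61]
29 mm,deg: [[-22, 28, 1, np.float64(5.3)], [-19, 30, 1, np.float64(5.3)], [-16, 32, 1, np.float64(5.3)], [-13, 33, 1, np.float64(5.3)], [-10, 34, 1, np.float64(5.3)], [-7, 35, 1, np.float64(5.3)], [-4, 36, 1, np.float64(5.3)], [-1, 36, 1, np.float64(5.3)], [3, 36, 1, np.float64(5.3)], [6, 35, 1, np.float64(5.3)], [9, 35, 1, np.float64(5.3)], [12, 34, 1, np.float64(5.3)], [-6, 33, 4, np.float64(5.9)], [-2, 34, 4, np.float64(5.9)], [1, 34, 4, np.float64(5.9)], [5, 34, 4, np.float64(5.9)], [8, 33, 4, np.float64(5.9)], [12, 32, 4, np.float64(5.9)], [15, 31, 4, np.float64(5.9)], [18, 29, 4, np.float64(5.9)], [21, 27, 4, np.float64(5.9)], [23, 25, 4, np.float64(5.9)], [26, 22, 4, np.float64(5.9)], [28, 19, 4, np.float64(5.9)], [30, 16, 4, np.float64(5.9)], [31, 13, 4, np.float64(5.9)], [32, 10, 4, np.float64(5.9)], [33, 7, 4, np.float64(5.9)], [34, 3, 4, np.float64(5.9)]]
```

Emit:
send_rows --plan '[{"linear":[-0.022,0.028,0],"delta_rot":[0,0,5.3],"fingers":0.085},{"linear":[-0.019,0.03,0],"delta_rot":[0,0,5.3],"fingers":0.085},{"linear":[-0.016,0.032,0],"delta_rot":[0,0,5.3],"fingers":0.085},{"linear":[-0.013,0.033,0],"delta_rot":[0,0,5.3],"fingers":0.085},{"linear":[-0.01,0.034,0],"delta_rot":[0,0,5.3],"fingers":0.085},{"linear":[-0.007,0.035,0],"delta_rot":[0,0,5.3],"fingers":0.085},{"linear":[-0.004,0.036,0],"delta_rot":[0,0,5.3],"fingers":0.085},{"linear":[-0.001,0.036,0],"delta_rot":[0,0,5.3],"fingers":0.085},{"linear":[0.003,0.036,0],"delta_rot":[0,0,5.3],"fingers":0.085},{"linear":[0.006,0.035,0],"delta_rot":[0,0,5.3],"fingers":0.085},{"linear":[0.009,0.035,0],"delta_rot":[0,0,5.3],"fingers":0.085},{"linear":[0.012,0.034,0],"delta_rot":[0,0,5.3],"fingers":0.085}]'

```text
clock: 2.2
position: [0.3992, 0.216, 0.2553]
ee_rot: [-0.004, 0.995, 0.099, 0.002]
contact_force: [0.6, 0.9, -0.7]
width: 0.0852
```

```bash
sed -i 's/round(-da,1)/float(round(-da,1))/' p.py; python3 p.py "[[445,-345,180,-85.8]]"
```

```text
[399.2 216.  255.3] 11.4 0.51 2.2 0.08516963960047841 [ 0.64  0.87 -0.68]
16 mm,deg: [[-4, 35, 5, 6.1], [0, 35, 5, 6.1], [3, 35, 5, 6.1], [7, 34, 5, 6.1], [11, 34, 5, 6.1], [14, 32, 5, 6.1], [17, 31, 5, 6.1], [21, 29, 5, 6.1], [23, 26, 5, 6.1], [26, 24, 5, 6.1], [28, 21, 5, 6.1], [30, 18, 5, 6.1], [32, 14, 5, 6.1], [34, 11, 5, 6.1], [34, 7, 5, 6.1], [35, 3, 5, 6.1]]
```

Emit:
send_rows --plan '[{"linear":[-0.004,0.035,0.005],"delta_rot":[0,0,6.1],"fingers":0.06},{"linear":[0,0.035,0.005],"delta_rot":[0,0,6.1],"fingers":0.06},{"linear":[0.003,0.035,0.005],"delta_rot":[0,0,6.1],"fingers":0.06},{"linear":[0.007,0.034,0.005],"delta_rot":[0,0,6.1],"fingers":0.06},{"linear":[0.011,0.034,0.005],"delta_rot":[0,0,6.1],"fingers":0.06},{"linear":[0.014,0.032,0.005],"delta_rot":[0,0,6.1],"fingers":0.06},{"linear":[0.017,0.031,0.005],"delta_rot":[0,0,6.1],"fingers":0.06},{"linear":[0.021,0.029,0.005],"delta_rot":[0,0,6.1],"fingers":0.06},{"linear":[0.023,0.026,0.005],"delta_rot":[0,0,6.1],"fingers":0.06},{"linear":[0.026,0.024,0.005],"delta_rot":[0,0,6.1],"fingers":0.06},{"linear":[0.028,0.021,0.005],"delta_rot":[0,0,6.1],"fingers":0.06},{"linear":[0.03,0.018,0.005],"delta_rot":[0,0,6.1],"fingers":0.06}]'

```text
clock: 3.2
position: [0.4241, -0.2257, 0.1934]
ee_rot: [-0.009, 0.84, -0.542, 0.007]
contact_force: [1.3, -0.2, 0.3]
width: 0.0603
```

```bash
python3 p.py "[[445,-345,160,-85.8]]" 30
```

```text
[ 424.1 -225.7  193.4] -65.7 1.3 3.2 0.060318767480624036 [ 1.3  -0.16  0.3 ]
5 mm,deg: [[23, 6, 7, 4.0], [24, 4, 7, 4.0], [24, 3, 7, 4.0], [24, 1, 7, 4.0], [24, -1, 7, 4.0]]
```

Emit:
send_rows --plan '[{"linear":[0.023,0.006,0.007],"delta_rot":[0,0,4],"fingers":0.06},{"linear":[0.024,0.004,0.007],"delta_rot":[0,0,4],"fingers":0.06},{"linear":[0.024,0.003,0.007],"delta_rot":[0,0,4],"fingers":0.06},{"linear":[0.024,0.001,0.007],"delta_rot":[0,0,4],"fingers":0.06},{"linear":[0.014,-0.001,0.004],"delta_rot":[0,0,2],"fingers":0.06},{"linear":[0,0,0],"delta_rot":[0,0,0],"fingers":0.06}]'

```text
clock: 3.7
position: [0.443, -0.3487, 0.1591]
ee_rot: [-0.009, 0.735, -0.677, 0.008]
contact_force: [-0.4, -0.8, -0.0]
width: 0.0596
```

```bash
cat > p.py <<'E'
from h import *
from scipy.spatial.transform import Rotation as Ro, Slerp
import sys,json
def st():
    s=manip.get_state();q=np.array(s["ee_rot"]);return s,np.array(s["position"])*1000,Ro.from_quat(np.r_[q[1:],q[0]])
def goalR(a): return Ro.from_euler("z",a,degrees=True)*Ro.from_euler("x",180,degrees=True)
def plan(goals,step=36,rstep=6.8):
    s,p,R=st();rows=[];x=R.as_matrix()[:,0]
    print(np.round(p,1),"a",round(np.degrees(np.arctan2(x[1],x[0])),1),"zaxis",np.round(R.as_matrix()[:,2],3),"t",round(s["clock"],2),"w",round(s["width"],4),"F",np.round(s["contact_force"],2),"M",np.round(s["moment"],2))
    for g in goals:
        G=goalR(g[3]);g=np.array(g[:3],float);rv=(R.inv()*G).as_rotvec(degrees=True)
        n=max(1,int(np.ceil(max(np.linalg.norm(g-p)/step,np.linalg.norm(rv)/rstep))))
        for i in range(n):
            Ri=R*Ro.from_rotvec(rv*i/n,degrees=True)
            rows.append([np.round(Ri.inv().apply((g-p)/n),1).tolist(),np.round(rv/n,1).tolist()])
        p,R=g,G
    print(len(rows),"mm,deg:",*rows,sep="\n")
if __name__=="__main__": plan(json.loads(sys.argv[1]),*map(float,sys.argv[2:]))
E
cat >> h.py <<'E'
E
python3 p.py "[[445,-345.5,160,-85.8]]" 
python3 - <<'E'
from h import *
T=manip.get_image("top");S=manip.get_image("side")
a=cv2.resize(T[125:260,400:500,::-1],None,fx=4,fy=4,interpolation=cv2.INTER_CUBIC)
b=cv2.resize(S[250:350,280:380,::-1],None,fx=4,fy=4,interpolation=cv2.INTER_CUBIC)
c=np.zeros((540,800,3),np.uint8);c[:,:400]=a;c[:400,400:]=b;cv2.imwrite("pics/c3.png",c)
E
```

```text
[ 443.  -348.7  159.1] a -85.3 zaxis [ 0.023  0.003 -1.   ] t 3.7 w 0.0596 F [-0.41 -0.77 -0.04] M [ 0.   -0.04 -0.03]
1
mm,deg:
[[-3.1, -2.3, -0.8], [-1.3, 0.1, 0.5]]
```

View pics/c3.png

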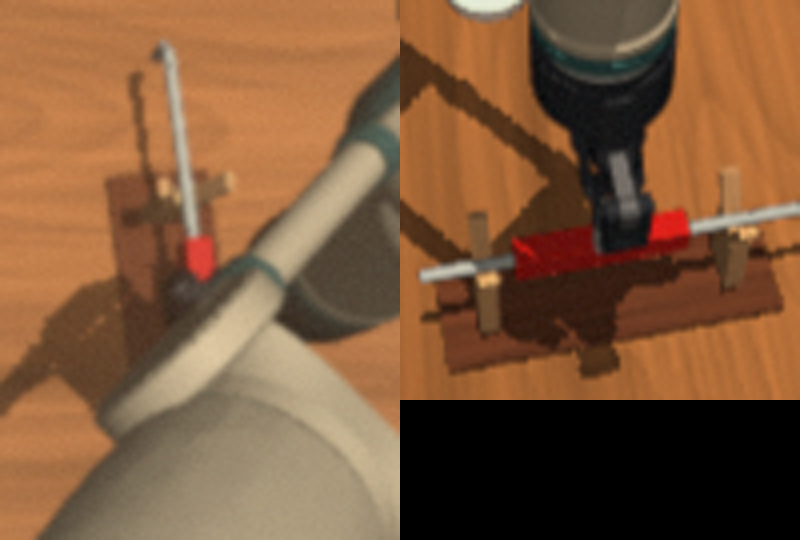

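The view from above the handle shows the gripper centred over the red grip (side crop about (620,230)) with the jaws across it. Going down.

Emit:
send_rows --plan '[{"linear":[-0.003,-0.002,0.01],"delta_rot":[-1.3,0.1,0.5],"fingers":0.06},{"linear":[0,0,0.02],"delta_rot":[0,0,0],"fingers":0.06},{"linear":[0,0,0.02],"delta_rot":[0,0,0],"fingers":0.06},{"linear":[0,0,0.015],"delta_rot":[0,0,0],"fingers":0.06},{"linear":[0,0,0.01],"delta_rot":[0,0,0],"fingers":0.06},{"linear":[0,0,0],"delta_rot":[0,0,0],"fingers":0.06}]'

```text
clock: 4.3
position: [0.445, -0.333, 0.0875]
ee_rot: [-0.002, 0.738, -0.675, 0.0]
contact_force: [-0.4, -0.8, 0.4]
width: 0.0601
```

```bash
python3 p.py "[[445,-345.5,76,-85.8]]"
```

```text
[ 445.  -333.    87.5] a -84.9 zaxis [ 0.003  0.002 -1.   ] t 4.3 w 0.0601 F [-0.39 -0.77  0.35] M [ 0.01 -0.02  0.03]
1
mm,deg:
[[12.5, 1.1, 11.5], [-0.2, 0.1, 0.9]]
```

Emit:
send_rows --plan '[{"linear":[0.0125,0.001,0],"delta_rot":[0,0,0.9],"fingers":0.06},{"linear":[0,0,0],"delta_rot":[0,0,0],"fingers":0.06},{"linear":[0,0,0],"delta_rot":[0,0,0],"fingers":0.06}]'

```text
clock: 4.55
position: [0.4458, -0.3448, 0.0897]
ee_rot: [-0.002, 0.733, -0.68, 0.001]
contact_force: [-0.5, -0.6, 0.9]
width: 0.0599
```

```bash
python3 p.py "[[445,-345.5,76,-85.8]]"
```

```text
[ 445.8 -344.8   89.7] a -85.7 zaxis [ 0.004  0.002 -1.   ] t 4.55 w 0.0599 F [-0.5  -0.64  0.9 ] M [ 0.01 -0.02 -0.04]
1
mm,deg:
[[0.7, 0.9, 13.7], [-0.2, 0.1, 0.1]]
```

Emit:
send_rows --plan '[{"linear":[0.001,0.001,0.0135],"delta_rot":[0,0,0],"fingers":0.06},{"linear":[0,0,0],"delta_rot":[0,0,0],"fingers":0.06},{"linear":[0,0,0],"delta_rot":[0,0,0],"fingers":0.03},{"linear":[0,0,0],"delta_rot":[0,0,0],"fingers":0.01},{"linear":[0,0,0],"delta_rot":[0,0,0],"fingers":0.01},{"linear":[0,0,0],"delta_rot":[0,0,0],"fingers":0.01},{"linear":[0,0,0],"delta_rot":[0,0,0],"fingers":0.01},{"linear":[0,0,0],"delta_rot":[0,0,0],"fingers":0.01}]' --force 110

```text
clock: 5.22
position: [0.447, -0.3481, 0.0818]
ee_rot: [-0.002, 0.733, -0.681, 0.005]
contact_force: [-0.3, 0.9, -2.4]
width: 0.0159
```

```bash
python3 p.py "[[445,-345.5,76,-85.8]]"
```

```text
[ 447.  -348.1   81.8] a -85.8 zaxis [ 0.011 -0.004 -1.   ] t 5.22 w 0.0159 F [-0.31  0.85 -2.43] M [-0.01 -0.    0.03]
1
mm,deg:
[[-2.8, 1.9, 5.8], [-0.6, -0.3, 0.0]]
```

Emit:
send_rows --plan '[{"linear":[0,0,-0.015],"delta_rot":[-0.3,-0.2,0],"fingers":0.01},{"linear":[0,0,-0.02],"delta_rot":[0,0,0],"fingers":0.01},{"linear":[0,0,-0.02],"delta_rot":[0,0,0],"fingers":0.01},{"linear":[0,0,-0.02],"delta_rot":[0,0,0],"fingers":0.01},{"linear":[0,0,-0.01],"delta_rot":[0,0,0],"fingers":0.01}]'

```text
clock: 5.63
position: [0.4442, -0.3464, 0.1653]
ee_rot: [-0.001, 0.733, -0.681, -0.003]
contact_force: [0.8, -0.5, -0.9]
width: 0.0158
```

```bash
python3 p.py "[[540,-130,170,0.9]]" 25 6.5
```

```text
[ 444.2 -346.4  165.3] a -85.8 zaxis [-0.003  0.006 -1.   ] t 5.63 w 0.0158 F [ 0.79 -0.45 -0.86] M [-0.03 -0.01  0.02]
14
mm,deg:
[[-14.9, -8.0, -0.3], [-0.0, 0.0, -6.2]]
[[-14.0, -9.5, -0.3], [-0.0, 0.0, -6.2]]
[[-12.9, -11.0, -0.3], [-0.0, 0.0, -6.2]]
[[-11.6, -12.3, -0.3], [-0.0, 0.0, -6.2]]
[[-10.2, -13.5, -0.3], [-0.0, 0.0, -6.2]]
[[-8.7, -14.5, -0.3], [-0.0, 0.0, -6.2]]
[[-7.1, -15.3, -0.3], [-0.0, 0.0, -6.2]]
[[-5.4, -16.0, -0.3], [-0.0, 0.0, -6.2]]
[[-3.6, -16.5, -0.3], [-0.0, 0.0, -6.2]]
[[-1.8, -16.8, -0.3], [-0.0, 0.0, -6.2]]
[[-0.0, -16.9, -0.3], [-0.0, 0.0, -6.2]]
[[1.8, -16.8, -0.3], [-0.0, 0.0, -6.2]]
[[3.6, -16.5, -0.3], [-0.0, 0.0, -6.2]]
[[5.4, -16.0, -0.3], [-0.0, 0.0, -6.2]]
```

Emit:
send_rows --plan '[{"linear":[-0.015,-0.008,0],"delta_rot":[0,0,-6.2],"fingers":0.01},{"linear":[-0.014,-0.0095,0],"delta_rot":[0,0,-6.2],"fingers":0.01},{"linear":[-0.013,-0.011,0],"delta_rot":[0,0,-6.2],"fingers":0.01},{"linear":[-0.0115,-0.0125,0],"delta_rot":[0,0,-6.2],"fingers":0.01},{"linear":[-0.01,-0.0135,0],"delta_rot":[0,0,-6.2],"fingers":0.01},{"linear":[-0.0085,-0.0145,0],"delta_rot":[0,0,-6.2],"fingers":0.01},{"linear":[-0.007,-0.0155,0],"delta_rot":[0,0,-6.2],"fingers":0.01},{"linear":[-0.0055,-0.016,0],"delta_rot":[0,0,-6.2],"fingers":0.01},{"linear":[-0.0035,-0.0165,0],"delta_rot":[0,0,-6.2],"fingers":0.01},{"linear":[-0.002,-0.017,0],"delta_rot":[0,0,-6.2],"fingers":0.01},{"linear":[0,-0.017,0],"delta_rot":[0,0,-6.2],"fingers":0.01},{"linear":[0.002,-0.017,0],"delta_rot":[0,0,-6.2],"fingers":0.01}]'

```text
clock: 6.63
position: [0.5242, -0.156, 0.164]
ee_rot: [0.001, 0.997, -0.071, -0.001]
contact_force: [-0.6, -0.6, -2.0]
width: 0.0161
```

```bash
python3 p.py "[[540,-130,160,0.9]]" 25 6.5
```

```text
[ 524.2 -156.   164. ] a -8.1 zaxis [-0.003 -0.001 -1.   ] t 6.63 w 0.0161 F [-0.63 -0.58 -2.01] M [ 0.   -0.05 -0.  ]
2
mm,deg:
[[6.0, -14.0, 2.0], [0.0, 0.1, -4.5]]
[[7.0, -13.5, 2.0], [0.0, 0.1, -4.5]]
```

Emit:
send_rows --plan '[{"linear":[0.006,-0.014,0.01],"delta_rot":[0,0,-4.5],"fingers":0.01},{"linear":[0.007,-0.0135,0.015],"delta_rot":[0,0,-4.5],"fingers":0.01},{"linear":[0,0,0.015],"delta_rot":[0,0,0],"fingers":0.01},{"linear":[0,0,0.01],"delta_rot":[0,0,0],"fingers":0.01},{"linear":[0,0,0],"delta_rot":[0,0,0],"fingers":0.01}]'

```text
clock: 7.05
position: [0.5418, -0.1246, 0.1111]
ee_rot: [0.0, 1.0, 0.016, -0.001]
contact_force: [-0.5, -0.0, -2.6]
width: 0.0163
```

```bash
python3 p.py "[[540,-130,100,0.9]]" 25 6.5
python3 - <<'E'
from h import *
T=manip.get_image("top");S=manip.get_image("side")
a=cv2.resize(T[110:250,190:390,::-1],None,fx=4,fy=4,interpolation=cv2.INTER_CUBIC);cv2.imwrite("pics/c4.png",a)
b=cv2.resize(S[120:270,270:420,::-1],None,fx=4,fy=4,interpolation=cv2.INTER_CUBIC);cv2.imwrite("pics/c5.png",b)
E
```

```text
[ 541.8 -124.6  111.1] a 1.8 zaxis [-0.001 -0.001 -1.   ] t 7.05 w 0.0163 F [-0.54 -0.05 -2.57] M [-0.03  0.06 -0.02]
1
mm,deg:
[[-2.0, 5.4, 11.1], [0.1, 0.1, 0.9]]
```

View pics/c4.png

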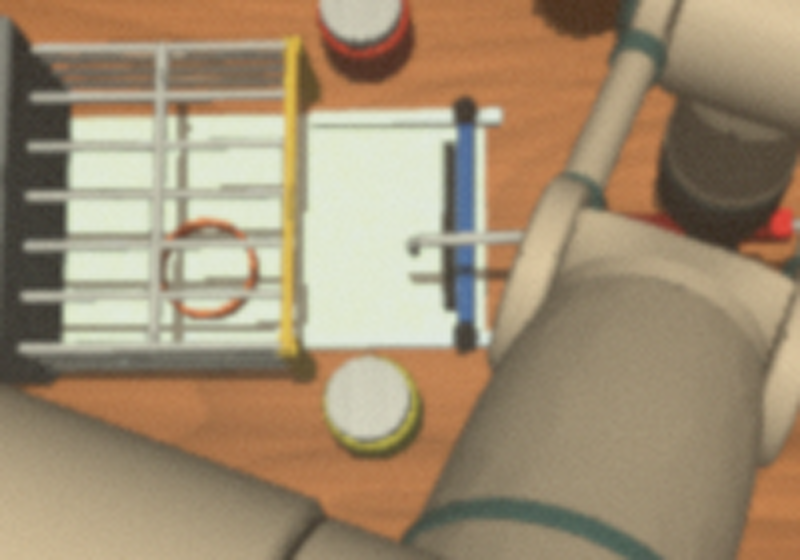

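View pics/c5.png

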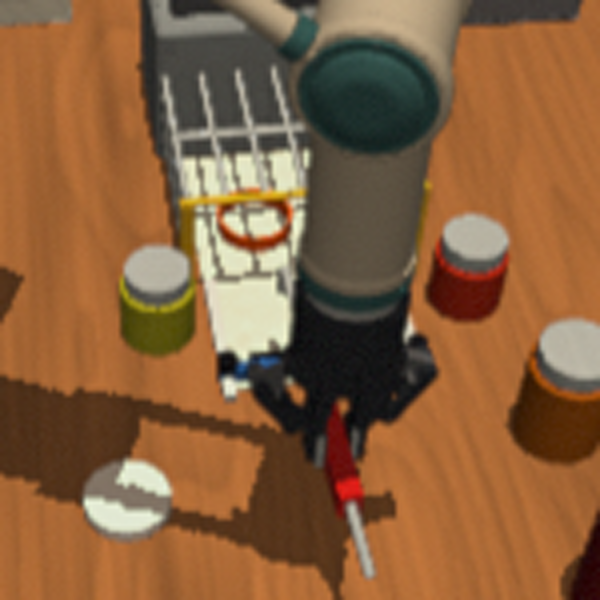

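The rod is held level, hook down. In the top crop the hook is at (416,243) and the stop at u≈446–470. In the side crop the hook tip is at about (286,285).

```bash
python3 - <<'E'
from h import *
g=lambda u,v:((u+.5)/4-.5+190,(v+.5)/4-.5+110)
s=lambda u,v:((u+.5)/4-.5+270,(v+.5)/4-.5+120)
for z in(.095,.105):print("bend",z,ray("top",g(418,238),z)*1000)
for z in(.055,.065,.075):print("tip",z,ray("top",g(413,252),z)*1000,"side",ray("side",s(286,288),z)*1000)
print("band",ray("top",g(209,268),.016)*1000, "rub",ray("top",g(446,243),.013)*1000)
print(np.round(proj("side",[[.536,.065,.065],[.536,.065,.105]]),1), (s(286,288)))
E
```

```text
bend 0.095 [536.49134663  58.07054416  95.        ]
bend 0.105 [534.01225127  57.24922162 105.        ]
tip 0.055 [536.79411765  64.58808329  55.        ] side [541.8832338   79.51216917  55.        ]
tip 0.065 [534.40029311  63.73809133  65.        ] side [539.80306052  69.73244954  65.        ]
tip 0.075 [532.00646857  62.88809938  75.        ] side [537.72288724  59.95272991  75.        ]
band [535.25488802 209.03847817  16.        ] rub [553.18192275  45.3104414   13.        ]
[[340.2 192.7]
 [340.8 183.9]] (341.125, 191.625)
```

Emit:
send_rows --plan '[{"linear":[-0.002,0,0.01],"delta_rot":[0,0,0.9],"fingers":0.01},{"linear":[-0.001,-0.005,0.01],"delta_rot":[0,0,0],"fingers":0.01},{"linear":[0,-0.01,0.009],"delta_rot":[0,0,0],"fingers":0.01},{"linear":[0,-0.012,0],"delta_rot":[0,0,0],"fingers":0.01},{"linear":[0,-0.012,0],"delta_rot":[0,0,0],"fingers":0.01},{"linear":[0,-0.012,0],"delta_rot":[0,0,0],"fingers":0.01}]'

```text
clock: 7.65
position: [0.5408, -0.0755, 0.0839]
ee_rot: [0.003, 1.0, 0.003, 0.004]
contact_force: [-1.1, 0.4, -1.6]
width: 0.0163
```

```bash
python3 p.py "[[538,17,82,0.9]]" 15 6.5
```

```text
[540.8 -75.5  83.9] a 0.4 zaxis [ 0.008 -0.006 -1.   ] t 7.65 w 0.0163 F [-1.06  0.45 -1.59] M [-0.04  0.03 -0.02]
7
mm,deg:
[[-0.3, -13.2, 0.2], [0.0, -0.1, -0.1]]
[[-0.3, -13.2, 0.2], [0.0, -0.1, -0.1]]
[[-0.3, -13.2, 0.2], [0.0, -0.1, -0.1]]
[[-0.3, -13.2, 0.2], [0.0, -0.1, -0.1]]
[[-0.2, -13.2, 0.2], [0.0, -0.1, -0.1]]
[[-0.2, -13.2, 0.3], [0.0, -0.1, -0.1]]
[[-0.2, -13.2, 0.3], [0.0, -0.1, -0.1]]
```

Emit:
send_rows --plan '[{"linear":[0,-0.013,0],"delta_rot":[0,-0.2,-0.2],"fingers":0.01},{"linear":[0,-0.013,0],"delta_rot":[0,-0.2,-0.2],"fingers":0.01},{"linear":[0,-0.013,0],"delta_rot":[0,0,0],"fingers":0.01},{"linear":[0,-0.013,0],"delta_rot":[0,0,0],"fingers":0.01}]'

```text
clock: 7.98
position: [0.5406, -0.0169, 0.0855]
ee_rot: [0.003, 1.0, 0.007, 0.002]
contact_force: [-0.8, -0.8, -1.5]
width: 0.0161
```

```bash
python3 p.py "[[538,17,82,0.9]]" 15 6.5
```

```text
[540.6 -16.9  85.5] a 0.8 zaxis [ 0.004 -0.006 -1.   ] t 7.98 w 0.0161 F [-0.83 -0.77 -1.52] M [ 0.01 -0.04  0.05]
3
mm,deg:
[[-0.7, -11.3, 1.1], [0.1, -0.1, -0.0]]
[[-0.7, -11.3, 1.1], [0.1, -0.1, -0.0]]
[[-0.7, -11.3, 1.2], [0.1, -0.1, -0.0]]
```

Emit:
send_rows --plan '[{"linear":[-0.001,-0.012,0.001],"delta_rot":[0.1,-0.1,0],"fingers":0.01},{"linear":[-0.001,-0.011,0.001],"delta_rot":[0.1,-0.1,0],"fingers":0.01},{"linear":[0,-0.007,0.001],"delta_rot":[0,0,0],"fingers":0.01},{"linear":[0,0,0],"delta_rot":[0,0,0],"fingers":0.01}]'

```text
clock: 8.32
position: [0.5378, 0.0207, 0.0838]
ee_rot: [0.0, 1.0, 0.01, 0.001]
contact_force: [-0.1, -0.7, -2.0]
width: 0.0163
```

```bash
python3 p.py "[[538,17,52,0.9]]" 15 6.5
python3 - <<'E'
from h import *
T=manip.get_image("top");S=manip.get_image("side")
a=cv2.resize(T[110:220,190:320,::-1],None,fx=3,fy=3,interpolation=cv2.INTER_CUBIC)
b=cv2.resize(S[130:230,290:390,::-1],None,fx=4,fy=4,interpolation=cv2.INTER_CUBIC)
c=np.zeros((400,800,3),np.uint8);c[:330,:390]=a;c[:,400:]=b;cv2.imwrite("pics/c6.png",c)
E
```

```text
[537.8  20.7  83.8] a 1.1 zaxis [ 0.002 -0.001 -1.   ] t 8.32 w 0.0163 F [-0.13 -0.66 -2.02] M [0.   0.03 0.04]
3
mm,deg:
[[0.0, 1.2, 10.6], [0.0, -0.0, 0.1]]
[[0.0, 1.2, 10.6], [0.0, -0.0, 0.1]]
[[0.0, 1.2, 10.6], [0.0, -0.0, 0.1]]
```

View pics/c6.png

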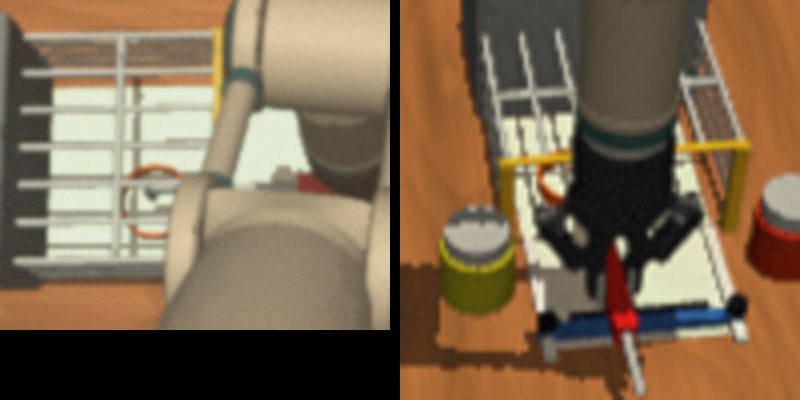

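Top crop: the hook at (150,192) is inside the ring (125–185, 165–237). Lowering it.

Emit:
send_rows --plan '[{"linear":[0,0.001,0.01],"delta_rot":[0,0,0],"fingers":0.01},{"linear":[0,0.001,0.009],"delta_rot":[0,0,0],"fingers":0.01},{"linear":[0,0,0.004],"delta_rot":[0,0,0],"fingers":0.01},{"linear":[0,0,0],"delta_rot":[0,0,0],"fingers":0.01}]'

```text
clock: 8.75
position: [0.5387, 0.0149, 0.0586]
ee_rot: [0.001, 1.0, 0.008, 0.002]
contact_force: [-0.7, 0.9, -1.7]
width: 0.0163
```

```bash
python3 p.py "[[538,17,53,0.9]]" 15 6.5
```

```text
[538.7  14.9  58.6] a 1.0 zaxis [ 0.003 -0.003 -1.   ] t 8.75 w 0.0163 F [-0.71  0.93 -1.69] M [-0.02 -0.01  0.03]
1
mm,deg:
[[-0.7, -2.1, 5.5], [0.2, -0.2, 0.1]]
```

Emit:
send_rows --plan '[{"linear":[-0.0005,0,0.004],"delta_rot":[0.1,-0.1,0],"fingers":0.01},{"linear":[0,0,0],"delta_rot":[0,0,0],"fingers":0.01},{"linear":[0,0,0],"delta_rot":[0,0,0],"fingers":0.01}]'

```text
clock: 9.0
position: [0.5377, 0.0136, 0.0528]
ee_rot: [0.0, 1.0, 0.007, -0.001]
contact_force: [0.0, 0.1, -1.6]
width: 0.0161
```

```bash
python3 p.py "[[538,-2,53,0.9]]" 15 6.5
```

```text
[537.7  13.6  52.8] a 0.8 zaxis [-0.001 -0.001 -1.   ] t 9.0 w 0.0161 F [ 0.02  0.1  -1.57] M [ 0.02 -0.02  0.03]
2
mm,deg:
[[0.0, 7.8, -0.1], [0.0, 0.0, -0.0]]
[[0.0, 7.8, -0.1], [0.0, 0.0, -0.0]]
```

Emit:
send_rows --plan '[{"linear":[0,0.004,0],"delta_rot":[0,0,0],"fingers":0.01},{"linear":[0,0.006,0],"delta_rot":[0,0,0],"fingers":0.01},{"linear":[0,0.006,0],"delta_rot":[0,0,0],"fingers":0.01},{"linear":[0,0.006,0],"delta_rot":[0,0,0],"fingers":0.01},{"linear":[0,0.006,0],"delta_rot":[0,0,0],"fingers":0.01},{"linear":[0,0.006,0],"delta_rot":[0,0,0],"fingers":0.01}]'

```text
clock: 9.5
position: [0.5389, -0.0232, 0.0536]
ee_rot: [0.001, 1.0, 0.008, 0.0]
contact_force: [0.0, 0.6, -2.1]
width: 0.0159
```

```bash
python3 p.py "[[538,-120,53,0.9]]" 8 6.5
```

```text
[538.9 -23.2  53.6] a 0.9 zaxis [ 0.001 -0.001 -1.   ] t 9.5 w 0.0159 F [ 0.03  0.59 -2.07] M [ 0.    0.03 -0.01]
13
mm,deg:
[[-0.2, 7.4, 0.1], [0.0, -0.0, 0.0]]
[[-0.2, 7.4, 0.1], [0.0, -0.0, 0.0]]
[[-0.2, 7.4, 0.1], [0.0, -0.0, 0.0]]
[[-0.2, 7.4, 0.1], [0.0, -0.0, 0.0]]
[[-0.2, 7.4, 0.1], [0.0, -0.0, 0.0]]
[[-0.2, 7.4, 0.1], [0.0, -0.0, 0.0]]
[[-0.2, 7.4, 0.1], [0.0, -0.0, 0.0]]
[[-0.2, 7.4, 0.1], [0.0, -0.0, 0.0]]
[[-0.2, 7.4, 0.1], [0.0, -0.0, 0.0]]
[[-0.2, 7.4, 0.1], [0.0, -0.0, 0.0]]
[[-0.2, 7.4, 0.1], [0.0, -0.0, 0.0]]
[[-0.2, 7.4, 0.1], [0.0, -0.0, 0.0]]
[[-0.2, 7.4, 0.0], [0.0, -0.0, 0.0]]
```

Emit:
send_rows --plan '[{"linear":[0,0.007,0],"delta_rot":[0,0,0],"fingers":0.01},{"linear":[0,0.007,0],"delta_rot":[0,0,0],"fingers":0.01},{"linear":[0,0.007,0],"delta_rot":[0,0,0],"fingers":0.01},{"linear":[0,0.007,0],"delta_rot":[0,0,0],"fingers":0.01},{"linear":[0,0.007,0],"delta_rot":[0,0,0],"fingers":0.01},{"linear":[0,0.007,0],"delta_rot":[0,0,0],"fingers":0.01}]'

```text
clock: 10.0
position: [0.5397, -0.0705, 0.054]
ee_rot: [0.001, 1.0, 0.007, 0.001]
contact_force: [-0.4, -0.4, -2.9]
width: 0.0161
```

```bash
python3 p.py "[[539,-120,53,0.9]]" 8 6.5
```

```text
[539.7 -70.5  54. ] a 0.9 zaxis [ 0.002 -0.002 -1.   ] t 10.0 w 0.0161 F [-0.36 -0.36 -2.86] M [0.04 0.   0.03]
7
mm,deg:
[[-0.2, 7.1, 0.2], [0.0, -0.0, -0.0]]
[[-0.2, 7.1, 0.2], [0.0, -0.0, -0.0]]
[[-0.2, 7.1, 0.2], [0.0, -0.0, -0.0]]
[[-0.2, 7.1, 0.2], [0.0, -0.0, -0.0]]
[[-0.2, 7.1, 0.2], [0.0, -0.0, -0.0]]
[[-0.2, 7.1, 0.2], [0.0, -0.0, -0.0]]
[[-0.2, 7.1, 0.2], [0.0, -0.0, -0.0]]
```

Emit:
send_rows --plan '[{"linear":[0,0.007,0],"delta_rot":[0,0,0],"fingers":0.01},{"linear":[0,0.007,0.001],"delta_rot":[0,0,0],"fingers":0.01},{"linear":[0,0.007,0],"delta_rot":[0,0,0],"fingers":0.01},{"linear":[0,0.007,0],"delta_rot":[0,0,0],"fingers":0.01},{"linear":[0,0.006,0],"delta_rot":[0,0,0],"fingers":0.01},{"linear":[0,0.003,0],"delta_rot":[0,0,0],"fingers":0.01},{"linear":[0,0.001,0],"delta_rot":[0,0,0],"fingers":0.01}]'

```text
clock: 10.58
position: [0.5404, -0.1143, 0.0529]
ee_rot: [0.001, 1.0, 0.007, 0.001]
contact_force: [-0.4, -0.9, -1.9]
width: 0.0158
```

```bash
python3 p.py "[[539,-134,53,0.9]]" 2 6.5
python3 - <<'E'
from h import *
T=manip.get_image("top");S=manip.get_image("side")
a=cv2.resize(T[110:220,230:330,::-1],None,fx=4,fy=4,interpolation=cv2.INTER_CUBIC)
b=cv2.resize(S[150:250,290:390,::-1],None,fx=4,fy=4,interpolation=cv2.INTER_CUBIC)
c=np.zeros((440,800,3),np.uint8);c[:,:400]=a;c[:400,400:]=b;cv2.imwrite("pics/c7.png",c)
E
```

```text
[ 540.4 -114.3   52.9] a 0.8 zaxis [ 0.002 -0.002 -1.   ] t 10.58 w 0.0158 F [-0.4  -0.94 -1.92] M [0.02 0.01 0.03]
10
mm,deg:
[[-0.2, 2.0, -0.0], [0.0, -0.0, -0.0]]
[[-0.2, 2.0, -0.0], [0.0, -0.0, -0.0]]
[[-0.2, 2.0, -0.0], [0.0, -0.0, -0.0]]
[[-0.2, 2.0, -0.0], [0.0, -0.0, -0.0]]
[[-0.2, 2.0, -0.0], [0.0, -0.0, -0.0]]
[[-0.2, 2.0, -0.0], [0.0, -0.0, -0.0]]
[[-0.2, 2.0, -0.0], [0.0, -0.0, -0.0]]
[[-0.2, 2.0, -0.0], [0.0, -0.0, -0.0]]
[[-0.2, 2.0, -0.0], [0.0, -0.0, -0.0]]
[[-0.2, 2.0, -0.0], [0.0, -0.0, -0.0]]
```

View pics/c7.png

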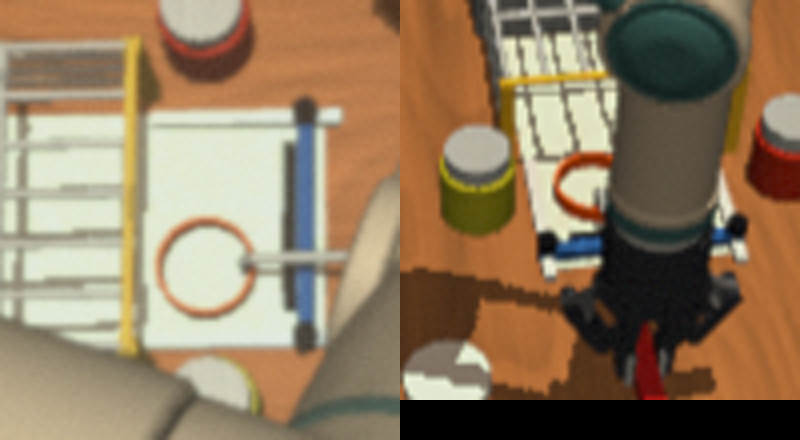

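The ring has been drawn out on the hook: top crop ring right edge at u=257, rubber face at about 284, so roughly 18 mm to go.

Emit:
send_rows --plan '[{"linear":[0,0.004,0],"delta_rot":[0,0,0],"fingers":0.01},{"linear":[0,0.005,0],"delta_rot":[0,0,0],"fingers":0.01},{"linear":[0,0.003,0],"delta_rot":[0,0,0],"fingers":0.01},{"linear":[0,0.001,0],"delta_rot":[0,0,0],"fingers":0.01}]'

```text
clock: 11.02
position: [0.5403, -0.1268, 0.0529]
ee_rot: [0.001, 1.0, 0.008, 0.001]
contact_force: [-0.6, -0.7, -2.3]
width: 0.0158
```

Emit:
send_rows --plan '[{"linear":[0,0.001,0],"delta_rot":[0,0,0],"fingers":0.01}]'

```text
clock: 11.1
position: [0.5404, -0.1279, 0.0529]
ee_rot: [0.001, 1.0, 0.008, 0.001]
contact_force: [0.1, -0.5, -0.9]
width: 0.0163
```

Emit:
send_rows --plan '[{"linear":[0,0.001,0],"delta_rot":[0,0,0],"fingers":0.01}]'

```text
clock: 11.18
position: [0.5404, -0.1291, 0.0529]
ee_rot: [0.001, 1.0, 0.008, 0.001]
contact_force: [-0.8, 0.4, -1.1]
width: 0.0163
```

Emit:
send_rows --plan '[{"linear":[0,0.001,0],"delta_rot":[0,0,0],"fingers":0.01}]'

```text
clock: 11.27
position: [0.5404, -0.1301, 0.0529]
ee_rot: [0.001, 1.0, 0.008, 0.001]
contact_force: [-0.7, -0.0, -2.1]
width: 0.0155
```

Emit:
send_rows --plan '[{"linear":[0,0.001,0],"delta_rot":[0,0,0],"fingers":0.01}]'

```text
clock: 11.35
position: [0.5404, -0.1311, 0.0529]
ee_rot: [0.001, 1.0, 0.008, 0.001]
contact_force: [-0.6, 0.6, -2.1]
width: 0.0158
```

Emit:
send_rows --plan '[{"linear":[0,0.001,0],"delta_rot":[0,0,0],"fingers":0.01}]'

```text
clock: 11.43
position: [0.5404, -0.1321, 0.0529]
ee_rot: [0.001, 1.0, 0.008, 0.001]
contact_force: [-0.3, 0.9, -1.9]
width: 0.0161
```

Emit:
send_rows --plan '[{"linear":[0,0.001,0],"delta_rot":[0,0,0],"fingers":0.01}]'

```text
clock: 11.52
position: [0.5402, -0.1329, 0.0528]
ee_rot: [0.0, 1.0, 0.008, 0.0]
contact_force: [0.6, 2.0, -1.6]
width: 0.0163
```

Emit:
send_rows --plan '[{"linear":[0,0.001,0],"delta_rot":[0,0,0],"fingers":0.01}]'

```text
clock: 11.6
position: [0.5399, -0.1332, 0.0526]
ee_rot: [-0.001, 1.0, 0.007, -0.0]
contact_force: [0.9, 3.0, -2.6]
width: 0.0159
```

Emit:
send_rows --plan '[{"linear":[0,0.0015,0],"delta_rot":[0,0,0],"fingers":0.01}]'

```text
clock: 11.68
position: [0.5396, -0.1338, 0.0524]
ee_rot: [-0.002, 1.0, 0.007, -0.0]
contact_force: [0.7, 3.5, -3.1]
width: 0.0158
```

Emit:
send_rows --plan '[{"linear":[0,0.0015,0],"delta_rot":[0,0,0],"fingers":0.01}]'

```text
clock: 11.77
position: [0.5393, -0.1343, 0.0521]
ee_rot: [-0.003, 1.0, 0.006, -0.001]
contact_force: [0.7, 5.5, -3.5]
width: 0.0164
```

Emit:
send_rows --plan '[{"linear":[0,0.0015,-0.0003],"delta_rot":[0,0,0],"fingers":0.01}]'

```text
clock: 11.85
position: [0.539, -0.1345, 0.052]
ee_rot: [-0.004, 1.0, 0.006, -0.001]
contact_force: [0.8, 6.0, -3.6]
width: 0.0159
```

Emit:
send_rows --plan '[{"linear":[0,0.0015,-0.0003],"delta_rot":[0,0,0],"fingers":0.01}]'

```text
clock: 11.93
position: [0.5387, -0.1347, 0.0519]
ee_rot: [-0.005, 1.0, 0.005, -0.001]
contact_force: [1.3, 6.7, -4.1]
width: 0.0158
```

```bash
python3 p.py "[[539,-134,53,0.9]]" 5 6.5
```

```text
[ 538.7 -134.7   51.9] a 0.6 zaxis [-0.003  0.011 -1.   ] t 11.93 w 0.0158 F [ 1.27  6.68 -4.08] M [ 0.71 -0.21 -0.19]
1
mm,deg:
[[0.3, -0.7, -1.1], [-0.6, 0.2, -0.3]]
```

Emit:
send_rows --plan '[{"linear":[0.0003,0.0018,-0.0004],"delta_rot":[-0.2,0,0],"fingers":0.01}]'

```text
clock: 12.02
position: [0.5385, -0.135, 0.0517]
ee_rot: [-0.005, 1.0, 0.004, -0.002]
contact_force: [0.0, 7.8, -4.2]
width: 0.0162
```

Emit:
send_rows --plan '[{"linear":[0.0003,0.0018,-0.0004],"delta_rot":[-0.2,0,0],"fingers":0.01}]'

```text
clock: 12.1
position: [0.5382, -0.1351, 0.0515]
ee_rot: [-0.005, 1.0, 0.003, -0.003]
contact_force: [0.5, 7.6, -4.0]
width: 0.0164
```

Emit:
send_rows --plan '[{"linear":[0.0003,0.0018,-0.0004],"delta_rot":[-0.2,0,0],"fingers":0.01}]'

```text
clock: 12.18
position: [0.5379, -0.1351, 0.0514]
ee_rot: [-0.005, 1.0, 0.003, -0.003]
contact_force: [0.8, 8.5, -3.1]
width: 0.016
```

Emit:
send_rows --plan '[{"linear":[0.0005,0.0019,-0.0004],"delta_rot":[-0.2,0.1,-0.1],"fingers":0.01},{"linear":[0.0005,0.0019,-0.0004],"delta_rot":[-0.2,0.1,-0.1],"fingers":0.01},{"linear":[0.0005,0.0019,-0.0004],"delta_rot":[-0.2,0.1,-0.1],"fingers":0.01}]'

```text
clock: 12.43
position: [0.5379, -0.1351, 0.051]
ee_rot: [-0.005, 1.0, 0.003, -0.003]
contact_force: [0.8, 7.8, -3.1]
width: 0.016
```

Emit:
send_rows --plan '[{"linear":[0.0005,0.0019,-0.0004],"delta_rot":[-0.2,0.1,-0.1],"fingers":0.01},{"linear":[0.0005,0.0019,-0.0004],"delta_rot":[-0.2,0.1,-0.1],"fingers":0.01},{"linear":[0.0005,0.0019,-0.0004],"delta_rot":[-0.2,0.1,-0.1],"fingers":0.01}]'

```text
clock: 12.68
position: [0.5379, -0.1352, 0.0508]
ee_rot: [-0.006, 1.0, 0.003, -0.002]
contact_force: [0.5, 6.7, -3.4]
width: 0.0156
```

```bash
python3 p.py "[[538,-128,53,0.9]]" 5 6.5
```

```text
[ 537.9 -135.2   50.8] a 0.3 zaxis [-0.004  0.011 -1.   ] t 12.68 w 0.0156 F [ 0.54  6.68 -3.41] M [ 1.15 -0.21 -0.2 ]
2
mm,deg:
[[0.1, -3.6, -1.1], [-0.3, 0.1, -0.3]]
[[0.1, -3.6, -1.1], [-0.3, 0.1, -0.3]]
```

Emit:
send_rows --plan '[{"linear":[0.0005,0.0024,-0.0006],"delta_rot":[-0.2,0.1,-0.1],"fingers":0.01},{"linear":[0.0005,0.0024,-0.0006],"delta_rot":[-0.2,0.1,-0.1],"fingers":0.01},{"linear":[0.0005,0.0024,-0.0006],"delta_rot":[-0.2,0.1,-0.1],"fingers":0.01}]'

```text
clock: 12.93
position: [0.5377, -0.1357, 0.0509]
ee_rot: [-0.007, 1.0, 0.003, -0.001]
contact_force: [1.2, 8.9, -4.1]
width: 0.0158
```

Emit:
send_rows --plan '[{"linear":[0.0005,0.0024,-0.0006],"delta_rot":[-0.2,0.1,-0.1],"fingers":0.01},{"linear":[0.0005,0.0024,-0.0006],"delta_rot":[-0.2,0.1,-0.1],"fingers":0.01},{"linear":[0.0005,0.0024,-0.0006],"delta_rot":[-0.2,0.1,-0.1],"fingers":0.01}]'

```text
clock: 13.18
position: [0.5373, -0.1358, 0.0507]
ee_rot: [-0.009, 1.0, 0.002, -0.001]
contact_force: [0.9, 7.8, -4.7]
width: 0.0163
```

Emit:
send_rows --plan '[{"linear":[0.0005,0.0024,-0.0006],"delta_rot":[-0.2,0.1,-0.1],"fingers":0.01},{"linear":[0.0005,0.0024,-0.0006],"delta_rot":[-0.2,0.1,-0.1],"fingers":0.01},{"linear":[0.0005,0.0024,-0.0006],"delta_rot":[-0.2,0.1,-0.1],"fingers":0.01}]'

```text
clock: 13.43
position: [0.537, -0.1359, 0.0502]
ee_rot: [-0.01, 1.0, 0.002, -0.0]
contact_force: [1.1, 8.8, -4.3]
width: 0.016
```

```bash
python3 p.py "[[538,-128,53,0.9]]" 5 6.5
python3 - <<'E'
from h import *
T=manip.get_image("top");S=manip.get_image("side")
a=cv2.resize(T[110:220,230:330,::-1],None,fx=4,fy=4,interpolation=cv2.INTER_CUBIC)
b=cv2.resize(S[170:270,290:390,::-1],None,fx=4,fy=4,interpolation=cv2.INTER_CUBIC)
c=np.zeros((440,800,3),np.uint8);c[:,:400]=a;c[:400,400:]=b;cv2.imwrite("pics/c8.png",c)
E
```

```text
[ 537.  -135.9   50.2] a 0.2 zaxis [-0.001  0.02  -1.   ] t 13.43 w 0.016 F [ 1.06  8.81 -4.25] M [ 1.11 -0.26 -0.26]
2
mm,deg:
[[0.5, -4.0, -1.3], [-0.6, 0.0, -0.4]]
[[0.5, -4.0, -1.3], [-0.6, 0.0, -0.4]]
```

View pics/c8.png

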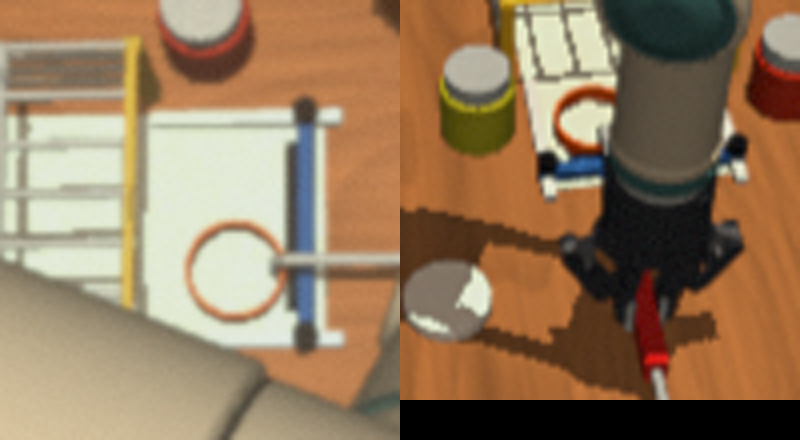

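The ring lies against the rubber (top crop u≈286) with 7–9 N held for over a second. Now I'll ease off, move the hook to the middle of the ring and lift.

Emit:
send_rows --plan '[{"linear":[0,-0.001,-0.0005],"delta_rot":[-0.3,0,-0.1],"fingers":0.01},{"linear":[0,-0.002,-0.0005],"delta_rot":[-0.3,0,-0.2],"fingers":0.01},{"linear":[0,-0.004,-0.001],"delta_rot":[-0.3,0,-0.2],"fingers":0.01},{"linear":[0,-0.004,-0.001],"delta_rot":[-0.2,0,0],"fingers":0.01},{"linear":[0,-0.003,0],"delta_rot":[0,0,0],"fingers":0.01},{"linear":[0,0,0],"delta_rot":[0,0,0],"fingers":0.01}]'

```text
clock: 14.03
position: [0.5375, -0.1218, 0.0536]
ee_rot: [0.001, 1.0, 0.007, 0.0]
contact_force: [0.0, -0.1, -1.8]
width: 0.0165
```

```bash
python3 p.py "[[538,-118,110,0.9]]" 15 6.5
```

```text
[ 537.5 -121.8   53.6] a 0.8 zaxis [ 0.001 -0.003 -1.   ] t 14.03 w 0.0165 F [ 0.04 -0.15 -1.8 ] M [-0.   -0.04  0.06]
4
mm,deg:
[[0.2, -0.9, -14.1], [0.0, -0.0, -0.0]]
[[0.2, -0.9, -14.1], [0.0, -0.0, -0.0]]
[[0.2, -0.9, -14.1], [0.0, -0.0, -0.0]]
[[0.1, -0.9, -14.1], [0.0, -0.0, -0.0]]
```

Emit:
send_rows --plan '[{"linear":[0,0,-0.008],"delta_rot":[0,0,0],"fingers":0.01},{"linear":[0,0,-0.012],"delta_rot":[0,0,0],"fingers":0.01},{"linear":[0,0,-0.018],"delta_rot":[0,0,0],"fingers":0.01},{"linear":[0,0,-0.022],"delta_rot":[0,0,0],"fingers":0.01},{"linear":[0,0,-0.025],"delta_rot":[0,0,0],"fingers":0.01},{"linear":[0,0,-0.02],"delta_rot":[0,0,0],"fingers":0.01}]'

```text
clock: 14.53
position: [0.5342, -0.1215, 0.1605]
ee_rot: [0.001, 1.0, 0.007, -0.005]
contact_force: [0.1, -0.1, -1.0]
width: 0.0158
```

```bash
python3 p.py "[[447,-347,175,-85.8]]" 25 6.5
python3 - <<'E'
from h import *
T=manip.get_image("top").copy()
m=cv2.inRange(cv2.cvtColor(T,cv2.COLOR_RGB2HSV),(3,110,100),(14,255,255))[160:195,270:306]
hs=cv2.cvtColor(T,cv2.COLOR_RGB2HSV)[160:195,270:302];k=(hs[...,1]>90)&((hs[...,0]<18))
ys,xs=np.nonzero(k);print(xs.min()+270,xs.max()+270,ys.min()+160,ys.max()+160,k.sum())
c=((xs.min()+xs.max())/2+270,(ys.min()+ys.max())/2+160);print(ray("top",c,.016))
E
```

```text
[ 534.2 -121.5  160.5] a 0.9 zaxis [-0.01  -0.001 -1.   ] t 14.53 w 0.0158 F [ 0.1  -0.05 -0.97] M [-0.07 -0.04 -0.  ]
14
mm,deg:
[[-6.5, 16.0, -1.0], [0.0, 0.0, 6.2]]
[[-4.7, 16.6, -1.0], [0.0, 0.0, 6.2]]
[[-2.9, 17.0, -1.0], [0.0, 0.0, 6.2]]
[[-1.0, 17.2, -1.0], [0.0, 0.0, 6.2]]
[[0.8, 17.3, -1.0], [0.0, 0.0, 6.2]]
[[2.7, 17.1, -1.0], [0.0, 0.0, 6.2]]
[[4.5, 16.7, -1.0], [0.0, 0.0, 6.2]]
[[6.3, 16.1, -1.0], [0.0, 0.0, 6.2]]
[[8.0, 15.3, -1.0], [0.0, 0.0, 6.2]]
[[9.6, 14.4, -1.0], [0.0, 0.0, 6.2]]
[[11.1, 13.3, -1.0], [0.0, 0.0, 6.2]]
[[12.4, 12.0, -1.0], [0.0, 0.0, 6.2]]
[[13.7, 10.6, -1.0], [0.0, 0.0, 6.2]]
[[14.7, 9.0, -1.0], [0.0, 0.0, 6.2]]
275 301 167 191 114
[0.52811136 0.0811483  0.016     ]
```

The band is at y≈0.081, which is the rubber face plus its radius, so it stayed home. Carrying the rod back.

Emit:
send_rows --plan '[{"linear":[-0.0065,0.016,-0.001],"delta_rot":[0,0,6.2],"fingers":0.01},{"linear":[-0.0045,0.0165,-0.001],"delta_rot":[0,0,6.2],"fingers":0.01},{"linear":[-0.003,0.017,-0.001],"delta_rot":[0,0,6.2],"fingers":0.01},{"linear":[-0.001,0.017,-0.001],"delta_rot":[0,0,6.2],"fingers":0.01},{"linear":[0.001,0.0175,-0.001],"delta_rot":[0,0,6.2],"fingers":0.01},{"linear":[0.0025,0.017,-0.001],"delta_rot":[0,0,6.2],"fingers":0.01},{"linear":[0.0045,0.0165,-0.001],"delta_rot":[0,0,6.2],"fingers":0.01},{"linear":[0.0065,0.016,-0.001],"delta_rot":[0,0,6.2],"fingers":0.01},{"linear":[0.008,0.0155,-0.001],"delta_rot":[0,0,6.2],"fingers":0.01},{"linear":[0.0095,0.0145,-0.001],"delta_rot":[0,0,6.2],"fingers":0.01},{"linear":[0.011,0.0135,-0.001],"delta_rot":[0,0,6.2],"fingers":0.01},{"linear":[0.0125,0.012,-0.001],"delta_rot":[0,0,6.2],"fingers":0.01}]'

```text
clock: 15.58
position: [0.4544, -0.3214, 0.1848]
ee_rot: [0.001, 0.783, -0.622, 0.007]
contact_force: [1.3, 0.8, -1.2]
width: 0.0162
```

```bash
python3 p.py "[[446.5,-347,165,-85.8]]" 15 5
```

```text
[ 454.4 -321.4  184.8] a -76.9 zaxis [ 0.009 -0.011 -1.   ] t 15.58 w 0.0162 F [ 1.28  0.85 -1.22] M [ 0.04 -0.    0.04]
3
mm,deg:
[[7.6, 4.5, 6.7], [-0.1, -0.2, 3.0]]
[[7.9, 4.1, 6.6], [-0.1, -0.2, 3.0]]
[[8.1, 3.7, 6.6], [-0.1, -0.2, 3.0]]
```

Emit:
send_rows --plan '[{"linear":[0.0075,0.0045,0.0065],"delta_rot":[-0.1,-0.2,3],"fingers":0.01},{"linear":[0.008,0.004,0.0065],"delta_rot":[-0.1,-0.2,3],"fingers":0.01},{"linear":[0.006,0.003,0.0065],"delta_rot":[-0.1,-0.2,2.5],"fingers":0.01},{"linear":[0,0,0],"delta_rot":[0,0,0],"fingers":0.01},{"linear":[0,0,0],"delta_rot":[0,0,0],"fingers":0.01}]'

```text
clock: 16.0
position: [0.444, -0.3512, 0.1662]
ee_rot: [0.001, 0.73, -0.684, 0.003]
contact_force: [-0.6, -1.2, -1.8]
width: 0.0157
```

```bash
python3 p.py "[[446.5,-347,130,-85.8]]" 10 5
```

```text
[ 444.  -351.2  166.2] a -86.3 zaxis [ 0.003 -0.006 -1.   ] t 16.0 w 0.0157 F [-0.63 -1.21 -1.78] M [ 0.01  0.03 -0.02]
4
mm,deg:
[[-1.1, -0.7, 9.0], [-0.0, -0.1, -0.1]]
[[-1.0, -0.7, 9.0], [-0.0, -0.1, -0.1]]
[[-1.0, -0.7, 9.0], [-0.0, -0.1, -0.1]]
[[-1.0, -0.7, 9.0], [-0.0, -0.1, -0.1]]
```

Emit:
send_rows --plan '[{"linear":[-0.002,-0.001,0.009],"delta_rot":[0,-0.1,-0.2],"fingers":0.01},{"linear":[-0.002,-0.001,0.01],"delta_rot":[0,-0.1,-0.1],"fingers":0.01},{"linear":[0,0,0.01],"delta_rot":[0,-0.1,-0.1],"fingers":0.01},{"linear":[0,0,0.006],"delta_rot":[0,0,0],"fingers":0.01},{"linear":[0,0,0],"delta_rot":[0,0,0],"fingers":0.01}]'

```text
clock: 16.42
position: [0.4465, -0.3447, 0.1286]
ee_rot: [-0.001, 0.734, -0.679, 0.001]
contact_force: [-0.6, 0.1, -2.1]
width: 0.0161
```

```bash
python3 p.py "[[446.5,-347.5,82,-85.8]]" 10 5
python3 - <<'E'
from h import *
T=manip.get_image("top");S=manip.get_image("side")
def tipt(n): 
    for d in manip.masks_of("rod",n)[:1]: print(n,np.round(d["extent"]),d["p"])
tipt("top");tipt("side")
a=cv2.resize(T[125:225,400:500,::-1],None,fx=4,fy=4,interpolation=cv2.INTER_CUBIC)
b=cv2.resize(S[260:350,280:380,::-1],None,fx=4,fy=4,interpolation=cv2.INTER_CUBIC)
c=np.zeros((400,800,3),np.uint8);c[:,:400]=a;c[:360,400:]=b;cv2.imwrite("pics/c9.png",c)
E
```

```text
[ 446.5 -344.7  128.6] a -85.6 zaxis [ 0.003 -0.    -1.   ] t 16.42 w 0.0161 F [-0.62  0.12 -2.13] M [0.04 0.03 0.03]
5
mm,deg:
[[0.6, 0.1, 9.3], [-0.0, -0.0, 0.0]]
[[0.6, 0.1, 9.3], [-0.0, -0.0, 0.0]]
[[0.6, 0.1, 9.3], [-0.0, -0.0, 0.0]]
[[0.6, 0.0, 9.3], [-0.0, -0.0, 0.0]]
[[0.6, 0.0, 9.3], [-0.0, -0.0, 0.0]]
top [440. 133. 457. 190.] 0.7
side [281. 290. 408. 312.] 0.6
```

```bash
python3 - <<'E'
from h import *
y=np.radians(4.4);c=np.array([.446,-.345,.1165])
f=lambda x,z:c+[x*np.cos(y),x*np.sin(y),z]
for n in("side","top"):
    print(n,"exp tail,bend,tip",np.round(proj(n,[f(-.11,0),f(.19,0),f(.19,-.034)]),1).tolist())
    manip.get_image(n)
    m=manip.masks_of("rod",n)[0]["pixels"];ys,xs=np.nonzero(m)
    if n=="side":
        for q in(xs.min()+1,xs.max()-2): print(q,ys[xs==q].min(),ys[xs==q].max())
    else:
        for q in(ys.min()+3,ys.min()+25): print(q,xs[ys==q].min(),xs[ys==q].max())
E
```

```text
side exp tail,bend,tip [[284.8, 309.9], [406.0, 288.5], [403.6, 295.4]]
285 308 311
404 289 295
top exp tail,bend,tip [[461.1, 246.3], [445.3, 129.0], [441.9, 133.3]]
132 443 448
154 449 451
```

The rod's pixels match the expected level pose in both views to within 2 px. Lowering it into the forks.

Emit:
send_rows --plan '[{"linear":[0.001,0,0.009],"delta_rot":[0,0,0],"fingers":0.01},{"linear":[0.001,0,0.009],"delta_rot":[0,0,0],"fingers":0.01},{"linear":[0,0,0.008],"delta_rot":[0,0,0],"fingers":0.01},{"linear":[0,0,0.006],"delta_rot":[0,0,0],"fingers":0.01},{"linear":[0,0,0.003],"delta_rot":[0,0,0],"fingers":0.01}]'

```text
clock: 17.23
position: [0.4482, -0.3494, 0.0938]
ee_rot: [-0.001, 0.734, -0.68, 0.005]
contact_force: [-0.6, 0.3, -1.8]
width: 0.0158
```

```bash
python3 p.py "[[446.5,-347.5,82,-85.8]]" 10 5
```

```text
[ 448.2 -349.4   93.8] a -85.6 zaxis [ 0.008 -0.005 -1.   ] t 17.23 w 0.0158 F [-0.58  0.29 -1.83] M [0.02 0.02 0.04]
2
mm,deg:
[[-1.1, 0.8, 5.9], [-0.2, -0.2, 0.1]]
[[-1.1, 0.8, 5.9], [-0.2, -0.2, 0.1]]
```

Emit:
send_rows --plan '[{"linear":[-0.002,0.001,0.004],"delta_rot":[-0.3,-0.3,0.1],"fingers":0.01},{"linear":[0,0,0.003],"delta_rot":[0,0,0],"fingers":0.01},{"linear":[0,0,0.002],"delta_rot":[0,0,0],"fingers":0.01}]'

```text
clock: 17.48
position: [0.4463, -0.3468, 0.0823]
ee_rot: [-0.001, 0.733, -0.68, -0.001]
contact_force: [0.2, -0.0, -1.2]
width: 0.0163
```

```bash
python3 p.py "[[446.5,-347.5,82,-85.8]]" 10 5
```

```text
[ 446.3 -346.8   82.3] a -85.8 zaxis [-0.     0.002 -1.   ] t 17.48 w 0.0163 F [ 0.15 -0.04 -1.21] M [ 0.01 -0.03  0.01]
1
mm,deg:
[[0.7, -0.1, 0.3], [-0.0, 0.1, 0.0]]
```

Emit:
send_rows --plan '[{"linear":[0,0,0.001],"delta_rot":[0,0,0],"fingers":0.01},{"linear":[0,0,0.001],"delta_rot":[0,0,0],"fingers":0.01}]'

```text
clock: 17.65
position: [0.4464, -0.347, 0.0813]
ee_rot: [-0.001, 0.733, -0.68, -0.001]
contact_force: [-3.9, 3.1, 11.3]
width: 0.0162
```

Emit:
send_rows --plan '[{"linear":[0,0,0.001],"delta_rot":[0,0,0],"fingers":0.01},{"linear":[0,0,0.001],"delta_rot":[0,0,0],"fingers":0.01}]'

```text
clock: 17.82
position: [0.4464, -0.3471, 0.0814]
ee_rot: [-0.001, 0.733, -0.68, 0.0]
contact_force: [-2.5, 2.0, 4.7]
width: 0.0159
```

Seated: contact came at TCP z=81.3 mm, the same as at the grasp. Releasing.

Emit:
send_rows --plan '[{"linear":[0,0,0],"delta_rot":[0,0,0],"fingers":0.03},{"linear":[0,0,0],"delta_rot":[0,0,0],"fingers":0.05},{"linear":[0,0,0],"delta_rot":[0,0,0],"fingers":0.06},{"linear":[0,0,0],"delta_rot":[0,0,0],"fingers":0.06},{"linear":[0,0,-0.006],"delta_rot":[0,0,0],"fingers":0.06},{"linear":[0,0,-0.015],"delta_rot":[0,0,0],"fingers":0.06},{"linear":[0,0,-0.025],"delta_rot":[0,0,0],"fingers":0.06},{"linear":[0,0,-0.035],"delta_rot":[0,0,0],"fingers":0.06},{"linear":[0,0,-0.035],"delta_rot":[0,0,0],"fingers":0.06}]'

```text
clock: 18.57
position: [0.4436, -0.3444, 0.1946]
ee_rot: [-0.001, 0.733, -0.68, -0.008]
contact_force: [1.0, -0.1, -1.1]
width: 0.0597
```

```bash
python3 p.py "[[400,-100,260,-60]]" 25 6.5
```

```text
[ 443.6 -344.4  194.6] a -85.7 zaxis [-0.01   0.012 -1.   ] t 18.57 w 0.0597 F [ 0.96 -0.11 -1.1 ] M [-0.03 -0.03  0.01]
11
mm,deg:
[[-22.5, 2.4, -5.6], [0.0, 0.1, -2.3]]
[[-22.6, 1.4, -5.7], [0.0, 0.1, -2.3]]
[[-22.6, 0.5, -5.7], [0.0, 0.1, -2.3]]
[[-22.6, -0.4, -5.7], [0.0, 0.1, -2.3]]
[[-22.6, -1.3, -5.8], [0.0, 0.1, -2.3]]
[[-22.5, -2.3, -5.8], [0.0, 0.1, -2.3]]
[[-22.4, -3.2, -5.8], [0.0, 0.1, -2.3]]
[[-22.2, -4.1, -5.8], [0.0, 0.1, -2.3]]
[[-22.0, -5.0, -5.9], [0.0, 0.1, -2.3]]
[[-21.8, -5.9, -5.9], [0.0, 0.1, -2.3]]
[[-21.5, -6.8, -5.9], [0.0, 0.1, -2.3]]
```

Emit:
send_rows --plan '[{"linear":[-0.022,0.012,-0.006],"delta_rot":[0,0,0],"fingers":0.06},{"linear":[-0.022,0.012,-0.006],"delta_rot":[0,0,0],"fingers":0.06},{"linear":[-0.022,0.012,-0.006],"delta_rot":[0,0,0],"fingers":0.06},{"linear":[-0.022,0.012,-0.006],"delta_rot":[0,0,0],"fingers":0.06},{"linear":[-0.022,0.012,-0.006],"delta_rot":[0,0,0],"fingers":0.06},{"linear":[-0.022,0.012,-0.006],"delta_rot":[0,0,0],"fingers":0.06},{"linear":[-0.015,0.01,-0.006],"delta_rot":[0,0,0],"fingers":0.06},{"linear":[-0.005,0.005,0],"delta_rot":[0,0,0],"fingers":0.06},{"linear":[0,0,0],"delta_rot":[0,0,0],"fingers":0.06}]'

```text
clock: 19.32
position: [0.3464, -0.1986, 0.2504]
ee_rot: [-0.001, 0.732, -0.681, 0.006]
contact_force: [-0.3, -0.7, 0.3]
width: 0.0599
```

```bash
python3 - <<'E'
from h import *
save("side","t9.png");S=cv2.imread("pics/t9.png");T=manip.get_image("top")[:,:,::-1]
c=np.zeros((600,760,3),np.uint8);c[:250,:]=0
a=cv2.resize(T[90:260,230:480],None,fx=2,fy=2);b=cv2.resize(S[150:350,270:420],None,fx=1.6,fy=1.6)
c[:340,:500]=a;c[:320,510:750]=b;cv2.imwrite("pics/f.png",c[:345])
E
```

```text
(no output)
```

View pics/f.png

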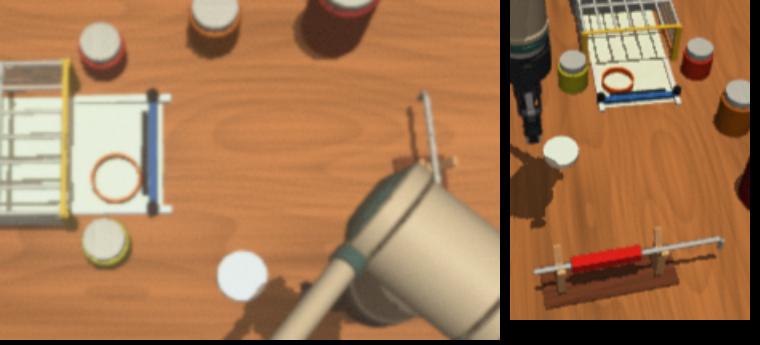

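The band lies at the rubber (top crop ring at (117,178), face at 142). The rod is seated in the brown rack with its hook down (side crop (540–722, 240–272)), the jars and lids have not moved, and the arm is clear. Handing in.

```bash
python3 -c "
from rig import manip
print(manip.get_state()['clock'],manip.sign_off())"
```

```text
the job is handed in; nothing more can be done
19.4167 None
```

The job is done and was handed in at 19.4 s. The band lies home against the rubber stop, and the rod is back in the brown rack.

- **Draw and press:** I took the rod from the rack, reached it in under the guard, lowered the hook into the ring and drew the band out with the hook alone. The wrist force read about 6 to 9 N against the rubber for over a second. The highest sampled reading was 8.9 N, against the 20 N dent limit.
- **Band:** After the hook was lifted out, the band's centre measured y ≈ 0.081 m. That matches the rubber face (0.046 m) plus the band's radius. The final picture still shows the ring at the rubber.
- **Rod:** It touched down in the forks at the same height it was gripped at. A brief force of about 11 N showed as it seated. The last side view shows it in the rack, hook down, with the gripper clear.
- **Other things:** The salsa, pickle, honey and quart jars, the lid stack and the guard look unmoved. I did not look at the spoon again, but the arm passed well above table height there.

No check failed. The closed finger opening read about 16 mm on the 18 mm handle, but the grip held throughout.

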